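Start up the pillar drill from its switches

ROBOT

A 6-joint arm with a two-finger parallel gripper is mounted at the origin on the work surface. World frame = base frame: x ahead of the robot, y to its left, z up, the work surface at z = 0. Lengths are in mm, angles in rad, forces in N, time in s.
With the tool pointing down it reaches from about 350 to 925 mm from the base axis. Payload 6.4 kg.
Tool frame: the origin (TCP) lies midway between the tips of the shut fingers; the grasp point (between the pads) lies 19 mm behind it; z points along the fingers, x is the direction in which the jaws open and shut, and the axes are right-handed (so a half turn about z gives the same grasp; the last joint's range is limited). The gripper opens to 85 mm and grips with 20 to 120 N. Pads are 22 mm wide; open, the fingers measure 114 mm over their backs; the gripper's body (76 mm by 85 mm) begins 54 mm behind the grasp point. The pads swing forward as they close: fully open they stand 13 mm farther back than shut.
Start: joints at [-0.174, 0.245, 1.558, -0, 1.339, -0.174], TCP at [650.011, 0.004, 231.29] pointing down, gripper open.
Joint ranges: [-3.13, 3.13], [-1.02, 2.26], [0.13, 2.54], [-0.95, 4.09], [0.21, 2.88], [-2.74, 2.74]. Speed limits (rad/s): [2.57, 2.57, 3.14, 3.14, 3.14, 3.14].

INTERFACE

Orientations are given as [roll, pitch, yaw] about the fixed x, y, z axes, in that order (R = Rz(yaw) Ry(pitch) Rx(roll)).
In Python, from station import r gives the robot as it stands. The module is installed in compiled form; this text tells all that it offers.
- The arm moves only by the tool drive_tool, never from a script. Its arguments are lists of equal length, an entry for each row: "offset": the shift along the tool's x, y, z in mm, a list of three; "rot": the turn, a rotation vector about the tool's x, y, z in rad, a list of three; "fingers": the finger opening in mm, from 0 to 85.4. In form: {"offset": [[tx, ty, tz], ...], "rot": [[wx, wy, wz], ...], "fingers": [fingers, ...]}. A call has 1 to 8 rows; each row is the pose to reach, as a shift and turn from the pose commanded when the call began, along the tool's axes at that moment; what a row does not reach only later rows make up. A row lasts 1/12 s, in which the tool goes at most 41.7 mm and 7.16 degrees, less where a joint would pass 70% of its speed; a pose out of reach is approached as far as the arm can. A call with a gripper value outside its range is refused whole. The fingers move at their own pace and stop on an object; "grip_force" is the grip in N (left out, the last holds). Time passes only in rows, so rows that repeat a pose let the fingers close. It gives the time, the measured TCP pose, the force and the opening at its end, in the units of the state.
- r.read_state(): the state, without advancing time (a new reading comes with each control period).
- r.capture(name): name is "scene" or "side" or "wrist"; returns a dict with "img" (384x512x3 uint8, blue, green, red), "intrinsics" (3x3 intrinsics, pixels), "k1" (the pictures are not rectified: a ray, as slopes to the right and down, at radius r is drawn at 1 + k1 r^2 times it, then the intrinsics apply), "extrinsics" (4x4, takes a point from camera to world coordinates). Camera axes: x right, y down, z forward; pixel columns grow to the right and rows downward; lengths in mm; the calibration is good to about 2 mm. A picture is of the moment at which its call begins. There is no depth.
- r.hand_in(): hands the job in, once; it reports no verdict.
The state is a dict: "clock": time; "q": joint angles; "joint_velocities": joint speeds; "joint_torque": joint torques, N m; "tool_pos": TCP position; "tcp_rot": TCP orientation; "force": force on the tool from outside, world axes, zero at the start; "torque": the same for the moment, N m; "opening": opening from 0.0 (shut) to 1.0 (fully open).
Only numpy, scipy, OpenCV 4.12 (cv2) and the standard library are available. Lean on these libraries where they do the work, as an engineer would, in place of code of your own. Each camera call takes 0.05 s, during which the arm holds its last target. There are 200 camera calls.

TASK

Get the workshop's drill running by pressing with your fingertips only: first push the popped-out blue breaker plunger on the grey panel fully home, then press down the white-marked end of the black rocker on the orange switch box until it is fully over to on, and last press the green start button right down and let it come up again. Do it in that order, and do not press the red stop mushroom. Do not pick up or shift anything on the bench: the loose switch box, oil bottle, bracket and screwdriver stay where they are.

Things in the scene. Friction and masses are not known exactly. Their poses are not given: they have to be found in the camera images.
- panel: fixed grey control panel on the bench, 110 (x) by 250 (y) by 55 mm high; origin at the centre of its underside, z up. Its three round controls stand on its level top in a row along its y axis, 75 mm apart (at y = -75, 0, +75 mm, within some mm); which control is in which place varies
- breaker_top (a point): centre of the top of the blue breaker plunger, a round rod 24 mm across in a black collar 40 mm across and 10 mm high; popped out, its top is 79 mm above the bench (24 mm above the panel); pushed home it is 9 mm lower, still 5 mm proud of the collar. The point moves with the plunger
- breaker (a joint): travel of the blue breaker plunger in m: about 0 popped out, 0.009 fully home; it is moved straight down against about 5 N of friction and stays where it is left
- start_top (a point): centre of the top of the green start button, 32 mm across, in a black housing 48 mm across and 12 mm high; at rest its top is 78 mm above the bench (23 mm above the panel). The point moves with the button
- start (a joint): travel of the green start button in m: 0 up, 0.007 right down; a spring brings it back up, about 6 N holds it right down
- stop_top (a point): centre of the top of the red stop mushroom, 40 mm across, on a yellow disc 50 mm across; its top is 91 mm above the bench (36 mm above the panel). Not to be pressed
- stop (a joint): travel of the red stop mushroom in m: 0 up, 0.006 pressed; sprung
- switch_box: loose orange switch box, about 0.9 kg, 130 (x) by 66 (y) by 45 mm high; origin at the centre of its underside, z up; the rocker sits in the middle of its top and its on end (white bar) is towards the box's +x; a black cable gland sticks out of the -x end. The yaw can be anything
- rocker_on (a point): the point to press on the rocker's on end (white bar): on its upper face, on the centre line, 24 mm from the pivot; it moves with the rocker. Switched off, the on half slopes up 0.35 rad away from the pivot and this point is about 60 mm above the bench; switched on, the on half is level, 52 mm above the bench (7 mm above the box), and the other half slopes up
- rocker (a joint): angle in rad of the black rocker, 68 mm long (along the box's x) and 36 mm wide, two flat halves meeting in a shallow V at the pivot, which is 52 mm above the bench at the box's centre: about 0 off, 0.35 fully on; about 5 N at the press point tips it, and it stays where it is left
- oil: loose white oil bottle with a red cap, 44 mm across, 130 mm tall, standing; origin at the centre of its underside, z along the bottle. Bystander
- bracket: loose steel angle bracket, foot 60 (x) by 45 (y) mm, 50 mm high at its +x end; origin at the centre of its underside. Bystander
- driver: loose screwdriver with a red handle, 180 mm long along its x, lying on the bench. Bystander
Not all that is in view belongs to the job. There is more than one size of the switch_box; the one meant has the size given above.

How it is judged:
By the outcome, as a careful person would: the job done as asked, in the order asked, and still so for the second after the job is handed in, with the robot touching nothing.
It also fails if it takes over 51 s, if anything falls off the work surface, if the arm or the gripper's body presses on something with over 40 N, if the wrist force passes 120 N, or if a joint passes its speed limit or range.

## Working session

There is one attempt and no reset: what is moved stays moved. The work goes in short steps, Python scripts to look and compute and a tool call to move; the robot and the scene stay as the last step left them, time stands still between calls to the robot, and variables do not carry over. Pictures are saved under pics/ and viewed, about 8 in all and at most 12, crops included, and the job is handed in when it is done.

Besides the shell and the picture viewer there is one more tool, called after ">>>" in YAML: its name, and indented under it one key for each argument. drive_tool: Moves the arm, as the interface text tells. Its arguments: {"type":"object","properties":{"offset":{"type":"array","items":{"type":"array","items":{"type":"number"}}},"rot":{"type":"array","items":{"type":"array","items":{"type":"number"}}},"fingers":{"type":"array","items":{"type":"number"}},"grip_force":{"type":"number"}},"required":["offset","rot","fingers"]}

```bash
mkdir -p pics; cat > h.py <<'E'
import numpy as np, cv2
from station import r
def cap(n,f=None):
    c=r.capture(n)
    if f: cv2.imwrite(f,c["img"])
    np.savez(f"{n}.npz",K=c["intrinsics"],k1=c["k1"],E=c["extrinsics"])
    return c
def px2w(n,u,v,z):
    c=np.load(f"{n}.npz");K=c["K"];k=float(c["k1"]);E=c["E"]
    p=cv2.undistortPoints(np.array([[[u,v]]],float),K,np.array([k,0,0,0,0.])).ravel()
    d=E[:3,:3]@np.array([p[0],p[1],1]);o=E[:3,3]
    return o+d*(z-o[2])/d[2]
E
python3 - <<'E'
from h import *
a=cap("scene")["img"];b=cap("side")["img"];c=cap("wrist")["img"]
cv2.imwrite("pics/a.png",cv2.resize(a,(800,600),interpolation=cv2.INTER_CUBIC))
cv2.imwrite("pics/c.png",np.hstack([cv2.resize(b,(400,300)),cv2.resize(c,(400,300))]))
print(r.read_state())
E
```

```text
{'clock': 0.15, 'q': array([-1.74083594e-01,  2.45669732e-01,  1.55870206e+00,  3.40301988e-05,
        1.33870174e+00, -1.74084402e-01]), 'joint_velocities': array([-0.000228  , -0.00052868, -0.00216453, -0.00030194,  0.0005707 ,
        0.00092691]), 'joint_torque': array([ 3.57137314e-04, -4.29984105e+01, -3.26552796e+01, -1.40693478e-04,
        3.52074814e-03,  1.27692519e-05]), 'tool_pos': array([6.49588206e+02, 9.75418751e-02, 2.30440347e+02]), 'tcp_rot': array([-3.14130355e+00,  1.45275916e-03, -6.83375491e-06]), 'force': array([-0.51533802,  0.60231136, -0.28961217]), 'torque': array([ 0.02226927, -0.02125164, -0.01390642]), 'opening': 0.9991053723104846}
```

View pics/a.png

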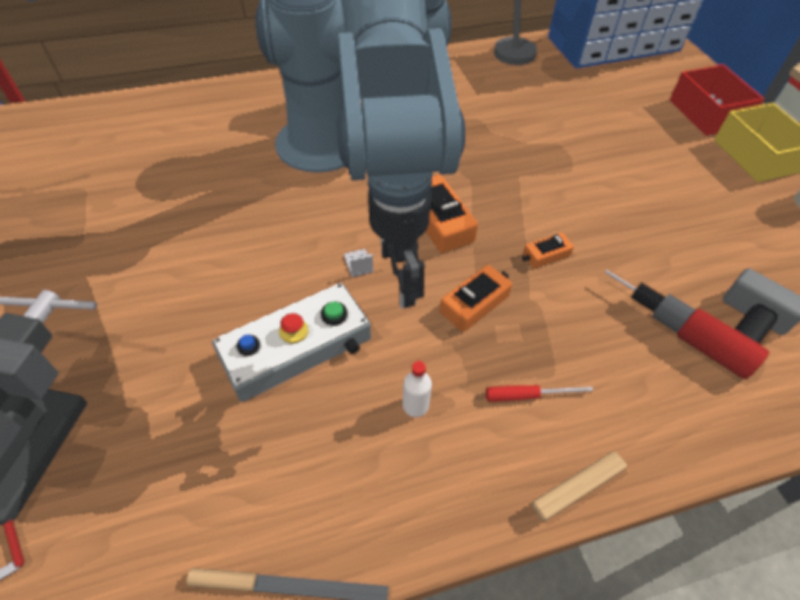

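View pics/c.png

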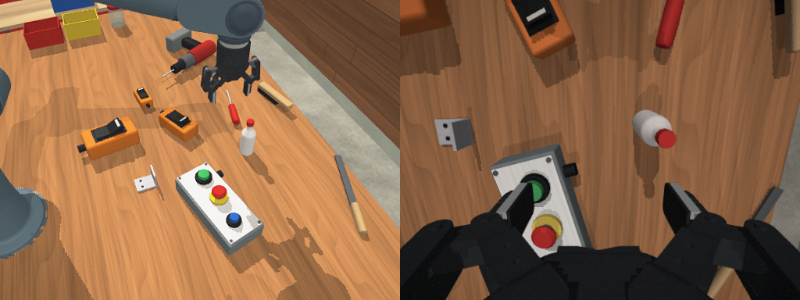

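The scene picture shows the panel, with blue at (248,343), red at (291,323) and green at (334,312). There are three orange boxes, at about (450,210), (476,292) and (548,250). Next I'll look at enlarged crops to measure box sizes.

```bash
python3 - <<'E'
from h import *
a=cap("scene")["img"];b=cap("side")["img"]
A=a[105:255,130:380];B=b[95:335,85:345]
cv2.imwrite("pics/a2.png",cv2.resize(A,None,fx=3.2,fy=3.2,interpolation=cv2.INTER_CUBIC))
cv2.imwrite("pics/b2.png",cv2.resize(B,None,fx=2.5,fy=2.5,interpolation=cv2.INTER_CUBIC))
E
```

```text
(no output)
```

View pics/a2.png

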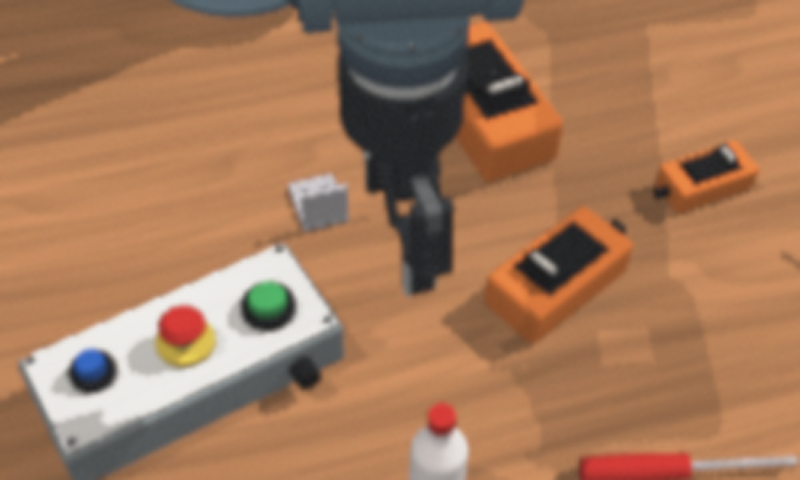

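View pics/b2.png

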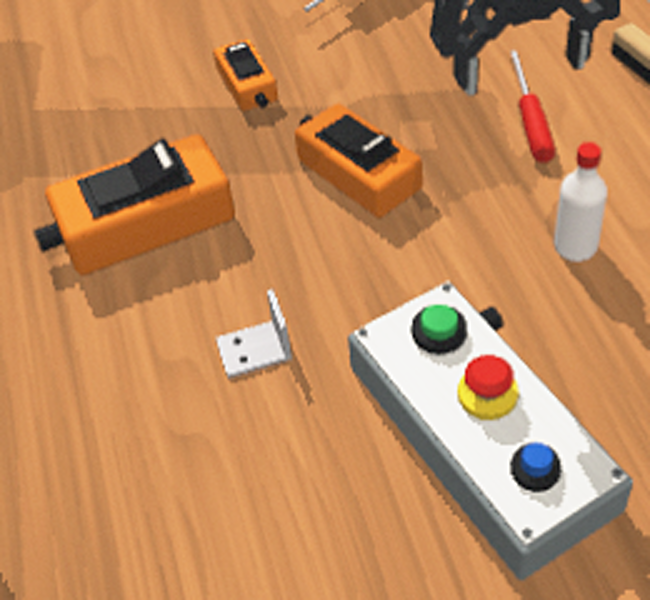

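```bash
python3 - <<'E'
from h import *
S=lambda x,y,z:px2w("scene",130+(x+.5)/3.2-.5,105+(y+.5)/3.2-.5,z)
D=lambda x,y,z:px2w("side",85+(x+.5)/2.5-.5,95+(y+.5)/2.5-.5,z)
np.set_printoptions(precision=1,suppress=True)
def box(n,f,P,z):
    q=[f(*p,z)[:2] for p in P]; print(n,[x.tolist() if 0 else x for x in q],"sides",[round(float(np.linalg.norm(q[i]-q[(i+1)%4])),1) for i in range(4)])
box("med scene",S,[(487,283),(533,314),(632,243),(583,208)],45)
box("med side",D,[(300,148),(379,184),(420,153),(344,106)],45)
box("big side",D,[(48,187),(82,240),(234,177),(205,137)],45)
box("big side",D,[(48,187),(82,240),(234,177),(205,137)],60)
box("small side",D,[(215,48),(238,84),(275,73),(250,39)],30)
for n,s,d,z in [("blue",(91,362),(538,457),79),("red",(183,322),(490,372),91),("green",(268,296),(440,319),78),("whitebar",(544,263),(377,143),60),("oilcap",(441,412),(589,153),130)]:
    print(n,S(*s,z),D(*d,z))
for n in("scene","side"):
    c=np.load(n+".npz");print(n,c["E"][:3,3],c["E"][:3,2])
print("corners panel",[S(*p,55)[:2] for p in[(23,362),(70,455),(343,325),(280,245)]],[D(*p,55)[:2] for p in[(351,340),(446,284),(630,478),(523,545)]])
E
```

```text
med scene [array([567.3, 108.1]), array([609.9, 135.3]), array([560.7, 249.6]), array([509.6, 222.6])] sides [50.6, 124.4, 57.8, 128.2]
med side [array([503.2, 194.8]), array([562.7, 117. ]), array([615.8, 145. ]), array([564.8, 242. ])] sides [97.9, 60.1, 109.5, 77.6]
big side [array([250.1, 228.5]), array([273.1, 143.6]), array([429.8, 176.8]), array([414.8, 245.8])] sides [88.0, 160.2, 70.6, 165.6]
big side [array([252.2, 211.7]), array([274.6, 128.4]), array([428.2, 161. ]), array([413.5, 228.6])] sides [86.2, 157.0, 69.2, 162.2]
small side [array([459.1, 410.5]), array([469.3, 336.8]), array([513. , 340.9]), array([501.3, 412.6])] sides [74.4, 43.9, 72.6, 42.3]
blue [ 577.7 -231.7   79. ] [ 573.5 -236.9   79. ]
red [ 568.3 -155.    91. ] [ 565.5 -159.3   91. ]
green [552.2 -82.8  78. ] [550.6 -86.2  78. ]
whitebar [570.7 158.7  60. ] [574.9 158.7  60. ]
oilcap [726.9  10.5 130. ] [727.7   6.6 130. ]
scene [1118.4 -146.2  846.4] [-0.6  0.2 -0.8]
side [ 350.3 -606.6  787.6] [ 0.2  0.6 -0.7]
corners panel [array([ 545.4, -287.3]), array([ 642. , -260.6]), array([582.4, -26.8]), array([483.3, -58.4])] [array([477.6, -64.6]), array([576., -34.]), array([ 640.3, -266. ]), array([ 540.4, -289.2])]
```

The middle box, about 127 by 60 mm, is the one meant. It is centred near (562,177) and its on end points at about -65° yaw. Next I move over the blue plunger with the fingers shut.

>>> drive_tool:
  offset:
    - [-13,39,0]
    - [-26,78,20]
    - [-39,117,40]
    - [-52,156,60]
    - [-65,195,80]
    - [-75,234,95]
    - [-75,234,95]
    - [-75,234,95]
  rot:
    - [0,0,0]
    - [0,0,0]
    - [0,0,0]
    - [0,0,0]
    - [0,0,0]
    - [0,0,0]
    - [0,0,0]
    - [0,0,0]
  fingers: [0,0,0,0,0,0,0,0]

```text
clock: 0.92
tool_pos: [572.6, -236.8, 133.8]
tcp_rot: [-3.14, 0.004, -0.005]
force: [0.1, 0.4, -0.6]
opening: 0.001
```

```bash
python3 - <<'E'
from h import *
a=cap("wrist")["img"];b=cap("side")["img"];c=cap("scene")["img"]
cv2.imwrite("pics/d.png",np.hstack([cv2.resize(a,(400,300)),cv2.resize(b[200:350,200:400],(400,300),interpolation=cv2.INTER_CUBIC)]))
s=r.read_state();print(s["tool_pos"],s["tcp_rot"],s["opening"],s["force"])
E
```

```text
[ 575.3449949  -233.60272526  136.65275076] [-3.14146233e+00 -4.64798369e-04  1.33106982e-04] 0.0004811808692287137 [ 0.49333146 -0.16034896  0.53785889]
```

View pics/d.png

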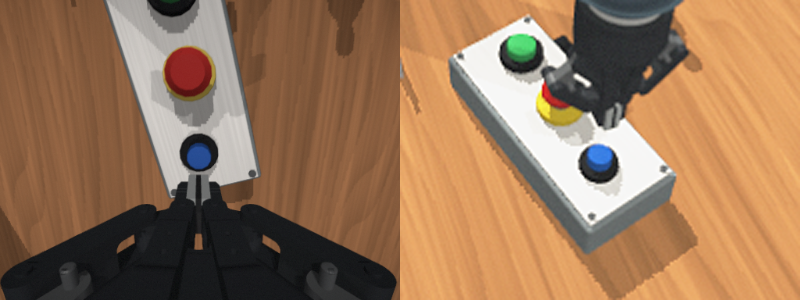

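The wrist view shows the blue top centre at (199,157), just ahead of the shut tips, and the red centre at (188,73).

```bash
python3 - <<'E'
from h import *
f=lambda u,v,z:px2w("wrist",(u+.5)*1.28-.5,(v+.5)*1.28-.5,z).round(1)
print(f(199,157,79),f(188,73,91),f(199,180,137), np.load("wrist.npz")["E"].round(2))
E
```

```text
[ 575.1 -231.7   79. ] [ 566.4 -156.8   91. ] [ 575.  -229.5  137. ] [[ 1.0000e+00 -0.0000e+00 -0.0000e+00  5.7508e+02]
 [-0.0000e+00 -9.6000e-01 -2.7000e-01 -1.6791e+02]
 [-0.0000e+00  2.7000e-01 -9.6000e-01  2.7590e+02]
 [ 0.0000e+00  0.0000e+00  0.0000e+00  1.0000e+00]]
```

>>> drive_tool:
  offset:
    - [0,0,30]
    - [0,0,50]
    - [0,0,54]
    - [0,0,57]
    - [0,0,60]
    - [0,0,63]
    - [0,0,65]
    - [0,0,66]
  rot:
    - [0,0,0]
    - [0,0,0]
    - [0,0,0]
    - [0,0,0]
    - [0,0,0]
    - [0,0,0]
    - [0,0,0]
    - [0,0,0]
  fingers: [0,0,0,0,0,0,0,0]

```text
clock: 1.73
tool_pos: [576.2, -233.8, 71.7]
tcp_rot: [3.141, -0.003, 0.0]
force: [0.4, 3.5, 5.5]
opening: 0.001
```

>>> drive_tool:
  offset:
    - [0,0,1]
    - [0,0,1]
    - [0,0,1]
  rot:
    - [0,0,0]
    - [0,0,0]
    - [0,0,0]
  fingers: [0,0,0]

```text
clock: 1.98
tool_pos: [575.9, -234.3, 70.1]
tcp_rot: [3.141, -0.002, -0.0]
force: [2.5, 3.8, 4.3]
opening: 0.001
```

Still about 5 N, so the plunger is not clearly at its stop yet. I'll press until the force rises.

>>> drive_tool:
  offset:
    - [0,0,1]
    - [0,0,2]
    - [0,0,2]
    - [0,0,2]
  rot:
    - [0,0,0]
    - [0,0,0]
    - [0,0,0]
    - [0,0,0]
  fingers: [0,0,0,0]

```text
clock: 2.32
tool_pos: [576.0, -234.4, 69.8]
tcp_rot: [3.141, -0.002, 0.0]
force: [-2.4, 6.5, 15.1]
opening: 0.001
```

Force rose to 15 N with the tip at 69.8, so the breaker is home. I'll lift and travel to the rocker.

>>> drive_tool:
  offset:
    - [0,0,-20]
    - [0,0,-60]
    - [0,0,-95]
    - [0,-35,-98]
    - [0,-75,-98]
    - [0,-115,-98]
    - [0,-155,-98]
    - [0,-195,-98]
  rot:
    - [0,0,0]
    - [0,0,0]
    - [0,0,0]
    - [0,0,0]
    - [0,0,0]
    - [0,0,0]
    - [0,0,0]
    - [0,0,0]
  fingers: [0,0,0,0,0,0,0,0]

```text
clock: 2.98
tool_pos: [574.2, -38.2, 164.6]
tcp_rot: [3.14, 0.001, -0.001]
force: [0.4, 0.3, -0.3]
opening: -0.003
```

>>> drive_tool:
  offset:
    - [0,-40,0]
    - [0,-80,0]
    - [-1,-120,0]
    - [-2,-160,0]
    - [-3,-196,10]
    - [-3,-196,25]
    - [-3,-196,25]
    - [-3,-196,25]
  rot:
    - [0,0,-0.1]
    - [0,0,-0.2]
    - [0,0,-0.3]
    - [0,0,-0.4]
    - [0,0,-0.436]
    - [0,0,-0.436]
    - [0,0,-0.436]
    - [0,0,-0.436]
  fingers: [0,0,0,0,0,0,0,0]

```text
clock: 3.65
tool_pos: [571.0, 156.4, 138.8]
tcp_rot: [3.142, 0.003, 0.436]
force: [0.4, 0.1, -0.4]
opening: -0.001
```

```bash
python3 - <<'E'
from h import *
a=cap("wrist")["img"];b=cap("side")["img"]
cv2.imwrite("pics/e.png",np.hstack([cv2.resize(a,(512,384)),cv2.resize(b[240:336,240:312],(288,384),interpolation=cv2.INTER_CUBIC)]))
s=r.read_state();print(s["clock"],s["tool_pos"],s["tcp_rot"],s["opening"],s["force"])
E
```

```text
3.75 [572.42144434 155.75048882 140.58144385] [ 3.14083093e+00 -4.85179873e-05  4.34461566e-01] -0.002266689719880913 [0.20516033 1.06082688 0.44946176]
```

View pics/e.png

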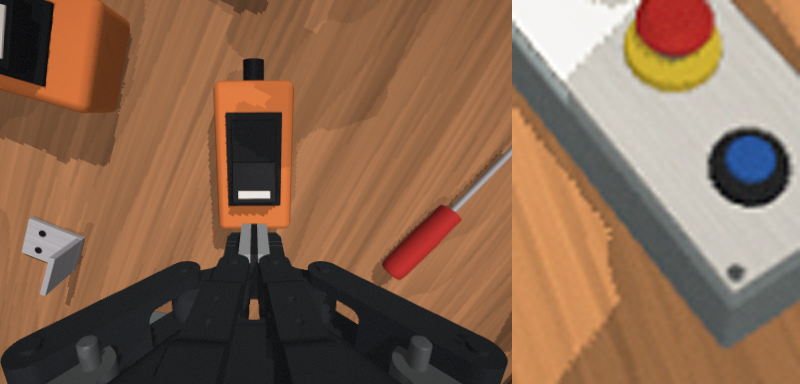

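The wrist view shows the box well aligned with the tool: rocker pivot line at row 163, white bar at (254,195), box ends at rows about 83 and 229. In the side crop the blue plunger sits lower.

```bash
python3 - <<'E'
from h import *
f=lambda u,v,z:px2w("wrist",u,v,z).round(1)
p=f(254,163,52);b=f(254,195,61)
print("pivot",p,"bar",b,b-p,"box ends",f(254,83,45),f(254,228,45),"sides",f(217,160,45),f(294,160,45),"rocker",f(228,113,60),f(280,113,60),f(228,205,62),f(280,205,62))
E
```

```text
pivot [561.2 181.7  52. ] bar [571.8 159.1  61. ] [ 10.6 -22.6   9. ] box ends [534.5 238.8  45. ] [587.1 126.3  45. ] sides [532.1 169.6  45. ] [591.4 197.3  45. ] rocker [526.3 209.6  60. ] [562.2 226.4  60. ] [555.8 142.5  62. ] [594.7 160.7  62. ]
```

>>> drive_tool:
  offset:
    - [0,-3,35]
    - [0,-3,65]
    - [0,-3,71]
    - [0,-3,75]
    - [0,-3,79]
    - [0,-3,83]
    - [0,-3,86]
    - [0,-3,87]
  rot:
    - [0,0,0]
    - [0,0,0]
    - [0,0,0]
    - [0,0,0]
    - [0,0,0]
    - [0,0,0]
    - [0,0,0]
    - [0,0,0]
  fingers: [0,0,0,0,0,0,0,0]

```text
clock: 4.42
tool_pos: [572.7, 159.3, 55.1]
tcp_rot: [3.139, -0.004, 0.436]
force: [1.5, -3.2, 4.5]
opening: -0.0
```

>>> drive_tool:
  offset:
    - [0,0,1]
    - [0,0,2]
    - [0,0,3]
    - [0,0,3]
    - [0,0,3]
  rot:
    - [0,0,0]
    - [0,0,0]
    - [0,0,0]
    - [0,0,0]
    - [0,0,0]
  fingers: [0,0,0,0,0]

```text
clock: 4.83
tool_pos: [572.3, 159.8, 51.9]
tcp_rot: [3.14, -0.003, 0.436]
force: [1.1, -2.8, 7.9]
opening: -0.001
```

>>> drive_tool:
  offset:
    - [0,0,1]
    - [0,0,2]
    - [0,0,2]
    - [0,0,2]
  rot:
    - [0,0,0]
    - [0,0,0]
    - [0,0,0]
    - [0,0,0]
  fingers: [0,0,0,0]

```text
clock: 5.17
tool_pos: [572.4, 159.9, 51.6]
tcp_rot: [3.14, -0.002, 0.436]
force: [-4.2, -3.9, 19.5]
opening: 0.007
```

>>> drive_tool:
  offset:
    - [0,0,-20]
    - [0,0,-60]
    - [0,0,-95]
    - [0,0,-95]
    - [0,0,-95]
  rot:
    - [0,0,0]
    - [0,0,0]
    - [0,0,0]
    - [0,0,0]
    - [0,0,0]
  fingers: [0,0,0,0,0]

```text
clock: 5.58
tool_pos: [571.6, 160.5, 145.3]
tcp_rot: [3.141, -0.004, 0.436]
force: [-0.6, -0.4, 0.2]
opening: -0.002
```

```bash
python3 - <<'E'
from h import *
a=cap("wrist")["img"];b=cap("side")["img"];c=cap("scene")["img"]
cv2.imwrite("pics/f.png",np.hstack([cv2.resize(a[60:260,180:330],(300,400),interpolation=cv2.INTER_CUBIC),cv2.resize(b[240:340,260:335],(300,400),interpolation=cv2.INTER_CUBIC)]))
cv2.imwrite("pics/f_side.png",b)
s=r.read_state();print(s["clock"],s["tool_pos"],s["tcp_rot"],s["opening"],s["force"])
E
```

```text
5.7333 [569.02548738 159.94514869 141.00274276] [-3.13964148  0.00387662  0.43620238] -4.9950727782773657e-05 [-0.00542153 -0.70652961 -0.18373543]
```

View pics/f.png

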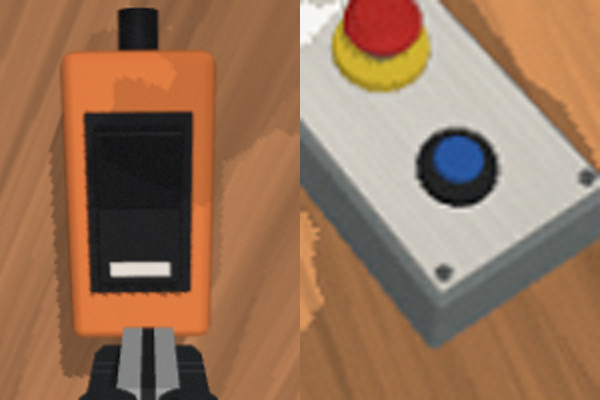

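Rocker reads over: 19.5 N at 51.6 mm, and the white-bar half looks level. I'll check the breaker travel by the blue blob before and after.

```bash
python3 - <<'E'
from h import *
b0=cv2.imread("pics/b2.png"); b1=cv2.imread("pics/f_side.png")[95:335,85:345]
b1=cv2.resize(b1,None,fx=2.5,fy=2.5,interpolation=cv2.INTER_CUBIC)
def blob(i,lo,hi,w=(slice(280,600),slice(340,650))):
    h=cv2.cvtColor(i,cv2.COLOR_BGR2HSV);m=cv2.inRange(h,lo,hi);z=np.zeros_like(m);z[w]=m[w]
    v,u=np.nonzero(z);return len(u),u.mean().round(1),v.mean().round(1),v.min(),v.max(),u.min(),u.max()
for i in(b0,b1):
    print("blue",blob(i,(100,120,60),(125,255,255)),"green",blob(i,(50,120,60),(80,255,255)))
# expected row of top centre
c=np.load("side.npz");E=np.linalg.inv(c["E"]);rv=cv2.Rodrigues(E[:3,:3])[0]
P=np.array([[575.3,-233,79],[575.3,-233,70.]])
q=cv2.projectPoints(P,rv,E[:3,3],c["K"],np.array([float(c["k1"]),0,0,0,0]))[0][:,0]
print((q-[85,95])*2.5)
# orange box compare
w=(slice(90,230),slice(290,430))
for i in(b0,b1):print(blob(i,(5,150,80),(18,255,255),w))
E
```

```text
blue (924, np.float64(536.6), np.float64(459.7), np.int64(443), np.int64(477), np.int64(521), np.int64(554)) green (1077, np.float64(439.1), np.float64(322.0), np.int64(305), np.int64(340), np.int64(421), np.int64(457))
blue (802, np.float64(536.2), np.float64(461.7), np.int64(447), np.int64(477), np.int64(520), np.int64(552)) green (1083, np.float64(439.0), np.float64(321.8), np.int64(305), np.int64(339), np.int64(421), np.int64(457))
[[537.29740364 451.38715762]
 [536.39069168 457.53650922]]
(7121, np.float64(358.3), np.float64(164.4), np.int64(90), np.int64(229), np.int64(290), np.int64(428))
(7012, np.float64(359.7), np.float64(165.4), np.int64(90), np.int64(228), np.int64(290), np.int64(429))
```

```bash
python3 - <<'E'
from h import *
b0=cv2.imread("pics/b2.png"); b1=cv2.imread("pics/f_side.png")[95:335,85:345]
b1=cv2.resize(b1,None,fx=2.5,fy=2.5,interpolation=cv2.INTER_CUBIC)
for i in(b0,b1):
    p=i[430:500,533:541].astype(int).mean(1); print((p[::2,0]-p[::2,2]).round().astype(int).tolist()); print(p[::2,2].round().astype(int).tolist())
k=np.hstack([cv2.resize(i[410:510,490:590],(400,400),interpolation=cv2.INTER_CUBIC) for i in(b0,b1)])
cv2.imwrite("pics/g.png",k)
E
```

```text
[-3, -3, -3, -4, -6, -11, 49, 137, 174, 165, 163, 163, 163, 163, 163, 162, 164, 167, 156, 107, 91, 94, 92, 62, 8, -1, 1, 1, 2, 0, 1, -8, -15, -13, -14]
[245, 245, 245, 246, 249, 251, 180, 81, 42, 51, 53, 53, 53, 53, 53, 54, 53, 53, 51, 37, 35, 38, 37, 33, 38, 35, 36, 38, 33, 21, 38, 146, 228, 203, 202]
[-13, -13, -13, -14, -14, -12, -9, -8, 10, 95, 118, 117, 115, 115, 117, 116, 114, 116, 117, 118, 121, 119, 99, 59, 9, -2, 0, 2, 2, 0, -1, -9, -14, -12, -12]
[203, 204, 204, 206, 211, 198, 134, 57, 24, 37, 42, 42, 40, 40, 39, 40, 41, 40, 39, 39, 40, 40, 38, 35, 35, 35, 36, 36, 33, 20, 39, 147, 226, 201, 200]
```

View pics/g.png

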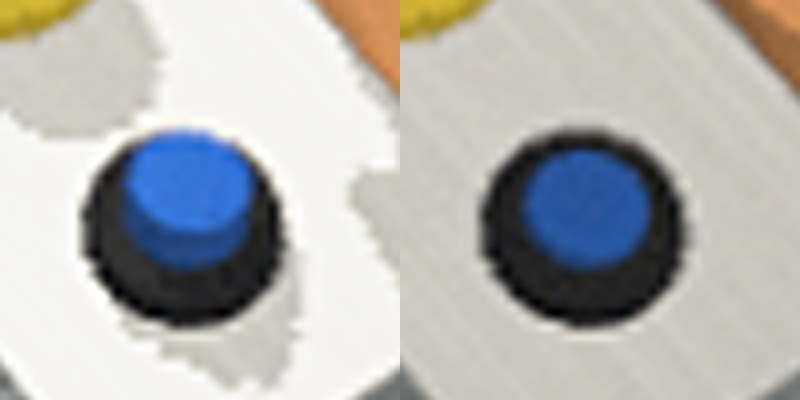

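The blue crops (before on the left, after on the right) show the plunger top moved about 5 of the expected 6 px, with the collar unchanged. That agrees with home within noise. Next is the green button.

>>> drive_tool:
  offset:
    - [-19,34,0]
    - [-38,68,0]
    - [-57,102,0]
    - [-76,136,0]
    - [-96,170,0]
    - [-115,204,0]
    - [-120,213,15]
    - [-120,213,15]
  rot:
    - [0,0,0.1]
    - [0,0,0.2]
    - [0,0,0.3]
    - [0,0,0.3]
    - [0,0,0.3]
    - [0,0,0.3]
    - [0,0,0.3]
    - [0,0,0.3]
  fingers: [0,0,0,0,0,0,0,0]

```text
clock: 6.4
tool_pos: [549.1, -85.9, 124.2]
tcp_rot: [-3.138, 0.006, 0.131]
force: [-1.2, 0.8, 0.1]
opening: 0.002
```

```bash
python3 - <<'E'
from h import *
a=cap("wrist")["img"]
m=cv2.inRange(cv2.cvtColor(a,cv2.COLOR_BGR2HSV),(50,120,50),(80,255,255));v,u=np.nonzero(m)
print(len(u),u.mean(),v.mean(),px2w("wrist",u.mean(),v.mean(),76), u.min(),u.max(),v.min(),v.max())
cv2.imwrite("pics/i.png",a)
for _ in range(3): r.capture("side")
s=r.read_state();print(s["clock"],s["tool_pos"],s["tcp_rot"],s["force"])
E
```

```text
1493 254.284661754856 203.1359678499665 [550.29547853 -80.02180778  76.        ] 233 276 181 223
6.6 [551.54407522 -82.82199936 127.56957946] [-3.14043667e+00  1.37282105e-03  1.37136560e-01] [ 0.36013378  1.04190601 -0.02684136]
```

View pics/i.png

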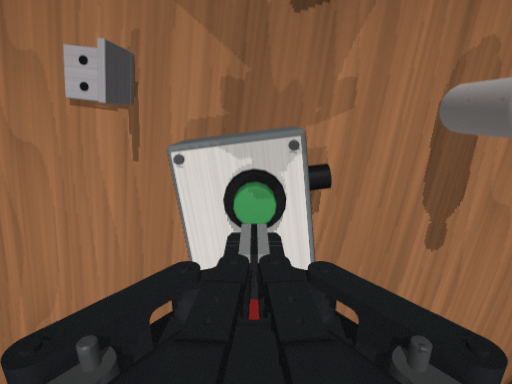

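The green button (254,203) is right ahead of the tips, within about 2 mm of the aim. I'll press it now.

>>> drive_tool:
  offset:
    - [0,0,30]
    - [0,0,46]
    - [0,0,51]
    - [0,0,55]
    - [0,0,58]
    - [0,0,60]
    - [0,0,60]
    - [0,0,60]
  rot:
    - [0,0,0]
    - [0,0,0]
    - [0,0,0]
    - [0,0,0]
    - [0,0,0]
    - [0,0,0]
    - [0,0,0]
    - [0,0,0]
  fingers: [0,0,0,0,0,0,0,0]

```text
clock: 7.27
tool_pos: [552.3, -83.1, 70.9]
tcp_rot: [-3.141, 0.0, 0.137]
force: [-7.8, 4.1, 13.4]
opening: 0.001
```

>>> drive_tool:
  offset:
    - [0,0,1]
    - [0,0,1]
    - [0,0,1]
  rot:
    - [0,0,0]
    - [0,0,0]
    - [0,0,0]
  fingers: [0,0,0]

```text
clock: 7.52
tool_pos: [552.4, -83.2, 70.8]
tcp_rot: [-3.141, 0.001, 0.137]
force: [-11.8, 5.3, 19.9]
opening: -0.0
```

>>> drive_tool:
  offset:
    - [0,0,-10]
    - [0,0,-40]
    - [0,0,-80]
    - [0,0,-120]
    - [0,0,-150]
    - [0,0,-150]
    - [0,0,-150]
  rot:
    - [0,0,0]
    - [0,0,0]
    - [0,0,0]
    - [0,0,0]
    - [0,0,0]
    - [0,0,0]
    - [0,0,0]
  fingers: [0,0,0,0,0,0,0]

```text
clock: 8.1
tool_pos: [553.8, -84.4, 221.1]
tcp_rot: [3.138, -0.007, 0.137]
force: [-0.0, 0.1, -1.0]
opening: 0.001
```

```bash
python3 - <<'E'
from h import *
b=cap("side")["img"]
cv2.imwrite("pics/j.png",cv2.resize(b[95:335,85:345],None,fx=2.5,fy=2.5,interpolation=cv2.INTER_CUBIC))
s=r.read_state();print(s["clock"],s["tool_pos"],s["force"])
E
```

```text
8.15 [552.48105795 -83.97640125 218.4626445 ] [-0.28005888  0.63682946 -0.80482772]
```

View pics/j.png

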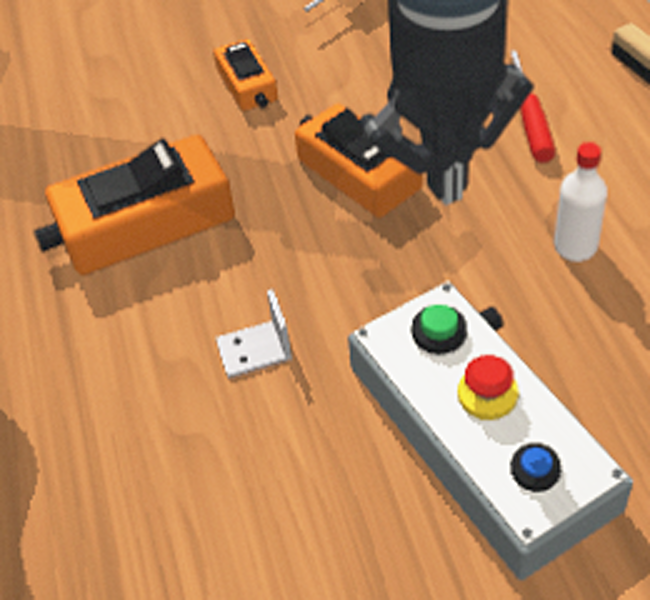

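The final view shows the blue plunger (537,461) down, green (440,320) back up, the red mushroom untouched, and the box and bystanders where they were. The robot is clear of everything, so I'll hand in.

```bash
python3 -c "
from station import r; print(r.hand_in())"
```

```text
the job is handed in; nothing more can be done
None
```

I pressed all three controls in the order asked, using only the shut fingertips, and handed the job in with the arm clear at about 8.2 s of the 51 s allowed. The hand-in gives no verdict.

| Control | Tip height at the stop | Force at the stop |
|---|---|---|
| Blue breaker | 69.8 mm (home is 70) | 15 N |
| Rocker, on end of the mid-size orange box | 51.6 mm (fully on is 52) | 19.5 N |
| Green start button | 70.8 mm (right down is 71) | 20 N |

- **Last side picture:** the breaker is down and the green button is back up. I never touched the red mushroom. The switch box, oil bottle, bracket and screwdriver look unmoved by eye.
- **Checks that disagreed slightly:** the blue plunger top moved about 5 px in the picture where about 6 px was expected. A coarser colour measure showed less movement, partly because the lighting had changed. I relied on the height and the force rise at the stop instead.
- **Weakest check:** the gripper partly hid the switch box in the last picture. That the rocker is fully on rests on the height, the force and a close wrist picture taken just after pressing it.

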